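# Park the line clamp open over its cam and fit the new roller

### The job

The spring-loaded line clamp in the bench vise needs its new pinch roller. Turn the brass handwheel clockwise by its finger knob, feeling the resistance climb to a peak and fall away; stop just past it, where the jaw stays parked open by itself, and let go - the springs must never throw the wheel and snap the jaw shut. Then stand the plain white roller upright in the cradle between anvil and jaw, right down on the floor and without forcing it, leaving the other parts on the bench where they are.

Things in the scene. Friction and masses are not known exactly. Their poses are not given: they have to be found in the camera images.
- line_clamp: Beige and metal line clamp held in the padded jaws of the bench vise; fixed. Origin on the bench below the handwheel's axis, z up. Along its +y from the axis: cam housing (to 46 mm, top 115 mm above the bench), steel anvil (flat face at 58 mm, top at 104), cradle gap, steel moving jaw (top at 104), end bracket with the jaw springs (to 110 mm, top 108). The vise's screw handle reaches 115 mm to -x at height 58.
- handwheel: Brass knurled handwheel, 80 mm diameter, 10 mm thick, flat on top of the clamp, turning clockwise seen from above (a stop bars the other way). z is its vertical axis; origin on the axis at its underside, 119 mm above the bench; x points to the finger knob. It is clamped on the hidden cam shaft at no set angle, so its angle does not tell where the cam is. It runs free (0.01 N m) for the first 0.2 to 2.8 rad.
- wheel_center (a point): Middle of the handwheel's upper face, on its axis, 129 mm up. After the free part the cam lifts the sprung jaw: the torque rises to a peak of about 0.2 N m (7 N at the knob), then falls to nothing at the crest, 0.9 rad after the lift began. From there the wheel pulls itself on into a seat 0.24 rad past the crest and stays; 0.24 rad beyond lies a second crest, then the jaw falls shut.
- knob_center (a point): Centre of the upright black finger knob on the handwheel, 14 mm diameter, 30 mm tall (131 to 161 mm above the bench), 29 mm from the wheel's axis. It spins freely on its pin, so a hand holding it need not turn as it goes round. Held from above, finger tips 5 mm or more above the wheel's face (its hub is 4 mm high). Let go before the first crest or past the second, the springs throw the wheel and the jaw snaps shut.
- cradle (a point): Middle of the cradle's floor between anvil and parked jaw, 88 mm above the bench, 68 mm from the wheel's axis along the clamp's +y; axes as the clamp's. Anvil and jaw rise 16 mm above it (upper edges rounded 2 mm); their gap is 12.6 mm with the jaw shut, about 19.7 mm when parked (the jaw moves to +y), too narrow for the roller until then. Low cheeks (7 mm high) stand 12 mm off to either side in x.
- roller_center (a point): Centre, half-way up, of the new pinch roller: a plain white nylon cylinder 17 mm in diameter and 46 mm tall with chamfered ends (2 mm), about 25 g, standing upright on the bench; either end may go down. Hold it by its upper half, since its lowest 16 mm go down between anvil and jaw, where there is no room for fingers.
- roller: The same roller, origin at the middle of its lower end, z along its axis.
- flanged_roller: Bystander: an old white nylon roller with flanges, 28 mm diameter, 28 mm tall, standing; origin under its middle.
- thumbwheel: Bystander: a small brass knurled thumbwheel, 30 mm diameter, 18 mm high with its hub, lying flat; origin under its middle.
- cracked_housing: Bystander: cracked beige clamp housing, an open shell 95 x 62 x 30 mm, open side up; origin under its middle.
- hex_key_set: Bystander: seven steel hex keys upright in a red holder 34 x 96 x 26 mm, 127 mm high with the keys; origin under its middle.
Things that resemble listed ones, but are neither listed nor needed, are in the scene too. What is shaped like the part that bears line_clamp but green is not meant.

How it is judged:
At the end, for the whole second after the job is handed in: The plain roller stands upright (within 0.15 rad) in the cradle, within 6 mm of its middle and down on the floor (within 3 mm), let go and at rest; the jaw stays parked open beside it (less than 6 N on the roller) and the handwheel stands still (horizontal distance between roller_center and cradle below 0.006 m and z of roller_center in the frame of cradle between 0.02 and 0.026 m and angle between roller_center's own z axis and vertical below 0.15 rad and linear speed of roller below 0.02 m/s and contact force between roller and line_clamp below 6 N and angular speed of handwheel below 0.1 rad/s); the robot touches nothing.
It fails at once if the springs throw the handwheel (it turns faster than 5 rad/s) (angular speed of handwheel above 5 rad/s).
It fails at once if the roller is forced into the clamp (over 25 N between roller and clamp) (contact force between roller and line_clamp above 25 N).
It fails at once if another thing on the bench is shifted by more than 40 mm (distance of any of flanged_roller, thumbwheel, cracked_housing, hex_key_set from where it was at the start of the episode above 0.04 m).
It also fails if it takes over 72 s, if anything falls off the work surface, if the arm or the gripper's body presses on something with over 40 N, if the wrist force passes 120 N, or if a joint passes its speed limit or range.

### The arm

A 6-joint arm with a two-finger parallel gripper is mounted at the origin on the work surface. World frame = base frame: x ahead of the robot, y to its left, z up, the work surface at z = 0. Lengths are in m, angles in rad, forces in N, time in s.
With the tool pointing down it reaches from about 0.325 to 0.775 m from the base axis. Payload 5.5 kg.
Tool frame: the origin (TCP) lies between the finger pads; the fingertips stand arm.tips_ahead ahead of it and the grasp point (between the pads) lies 6 mm ahead of it (arm.tips_ahead is the distance from the TCP to the fingertips, in m); z points along the fingers, y is the direction in which the jaws open and shut (so a half turn about z gives the same grasp; the last joint's range is limited). The gripper opens to 85 mm and grips with 20 to 120 N. Pads are 22 mm wide; open, the fingers measure 114 mm over their backs; the gripper's body (76 mm by 85 mm) begins 54 mm behind the grasp point. The pads swing forward as they close: fully open they stand 13 mm farther back than shut.
Start: joints at [1.055, 0.091, 1.231, -0, 1.82, -0.057], TCP at [0.266, 0.538, 0.256] pointing down, gripper open.
Joint ranges: [-2.87, 2.87], [-0.86, 2.18], [0.17, 2.46], [-1.51, 4.65], [0.06, 2.69], [-2.65, 2.65]. Speed limits (rad/s): [2.57, 2.57, 3.01, 3.14, 3.14, 3.14].

### API

Orientations are given as a unit quaternion [w, x, y, z].
In Python, from cell import arm, imaging, nets gives the robot as it stands.
- The arm moves only by the shell command python3 -m creep 'ROWS'. ROWS is JSON, a list of rows, each a list of 3 entries, a list of its own where there are three numbers: the finger opening in mm, from 0 to 85.4, then the shift along the tool's x, y, z in mm, then the turn, a rotation vector about the tool's x, y, z in degrees. In form: [[gripper, [dx, dy, dz], [ax, ay, az]], ...]. A call has 1 to 20 rows; each row is the pose to reach, as a shift and turn from the pose commanded when the call began, along the tool's axes at that moment; what a row does not reach only later rows make up. A row lasts 1/10 s, in which the tool goes at most 50 mm and 8.59 degrees, less where a joint would pass 70% of its speed; a pose out of reach is approached as far as the arm can. A call with a gripper value outside its range is refused whole. The fingers move at their own pace and stop on an object; the grip force is fixed at half the most. Time passes only in rows, so rows that repeat a pose let the fingers close. It gives the time, the measured TCP pose, the force and the opening at its end, in the units of the state.
- arm.state(): the state, without advancing time (a new reading comes with each control period).
- imaging.snapshot(name): name is "scene" or "side" or "wrist"; returns a dict with "pixels" (480x640x3 uint8, red, green, blue), "intrinsics" (3x3 intrinsics, pixels), "k1" (the pictures are not rectified: a ray, as slopes to the right and down, at radius r is drawn at 1 + k1 r^2 times it, then the intrinsics apply), "extrinsics" (4x4, takes a point from camera to world coordinates). Camera axes: x right, y up, looking along -z (the intrinsics and any distortion apply to the point x, -y, -z); pixel columns grow to the right and rows downward; lengths in m; the calibration is good to about 2 mm. A picture is of the moment at which its call begins. There is no depth.
- arm.hand_in(): hands the job in, once; it reports no verdict.
Trained networks look in the newest picture that a camera, given by its name, has taken for a name from the list of things; names that differ only in an ending like _2 or _b are one class to them, and where a whole thing is asked for, a point or a joint stands for the part that bears it (a point fixed in the world has none). Each returns a list of dicts, best first, with "confidence" (0 to 1); they miss things now and then, are a little off and sometimes report something else, mostly with a low value. They report only what shows in the picture. A call takes as long as a camera call. They do not tell look-alikes from the thing itself.
- nets.regions_of(query, camera): "region" (480x640 bool, what is visible of it) and "pixel" ([row, column] in pixels, amid what is visible of it).
The state is a dict: "time_s": time; "joints": joint angles; "joint_velocities": joint speeds; "joint_torque": joint torques, N m; "tcp_pos": TCP position; "tool_rot": TCP orientation; "ft_force": force on the tool from outside, world axes, zero at the start; "ft_torque": the same for the moment, N m; "width": opening from 0.0 (shut) to 1.0 (fully open).
Only numpy, scipy, OpenCV 4.12 (cv2) and the standard library are available. Lean on these libraries where they do the work, as an engineer would, in place of code of your own. Each camera call takes 0.05 s, during which the arm holds its last target.

## Working session

There is one attempt and no reset: what is moved stays moved. The work goes in short steps, Python scripts to look and compute and a shell command to move; the robot and the scene stay as the last step left them, time stands still between calls to the robot, and variables do not carry over. Pictures are saved under pics/ and viewed, and the job is handed in when it is done.

```bash
ls; mkdir -p pics; python3 - <<'E'
from cell import arm, imaging, nets
import cv2
print(arm.state(), arm.tips_ahead)
for n in ("scene","side","wrist"):
    s=imaging.snapshot(n); cv2.imwrite(f"pics/{n}0.png",s["pixels"][:,:,::-1]); print(n,s["intrinsics"],s["k1"],s["extrinsics"])
E
```

```text
pics
{'time_s': 0.0, 'joints': array([ 1.05530938e+00,  9.18658513e-02,  1.23189889e+00,  3.97472519e-06,
        1.81980117e+00, -5.66783025e-02]), 'joint_velocities': array([-1.56961091e-03, -4.36108861e-04, -1.12778821e-03,  1.15372262e-03,
        1.00277380e-03, -7.93920962e-05]), 'joint_torque': array([-6.73136892e-04, -4.58751583e+01, -4.18016517e+01, -1.05926383e-04,
        1.20867603e-02,  3.51386768e-05]), 'tcp_pos': array([0.26559983, 0.53774718, 0.25513929]), 'tool_rot': array([-2.80270820e-04,  2.27396907e-01,  9.73801660e-01, -9.45984034e-04]), 'ft_force': array([ 0.42318109, -0.21930155,  0.00474259]), 'ft_torque': array([ 0.05544404,  0.00742588, -0.01654216]), 'width': 0.9999168170051059} 0.025
scene [[452.15836396   0.         317.74258845]
 [  0.         452.15836396 237.10390171]
 [  0.           0.           1.        ]] -0.06481813447759456 [[-0.16013357 -0.81129432  0.56227997  1.10057591]
 [ 0.98705659 -0.12656037  0.09849754  0.036615  ]
 [-0.00874813  0.57077491  0.82105997  0.98796157]
 [ 0.          0.          0.          1.        ]]
side [[601.85153349   0.         328.57551004]
 [  0.         601.85153349 239.29225844]
 [  0.           0.           1.        ]] -0.0242109528962081 [[ 0.91926576  0.23031101 -0.31922923  0.0572516 ]
 [-0.39344303  0.56306971 -0.72674279 -1.06078512]
 [ 0.01237145  0.79366828  0.60822497  0.93654266]
 [ 0.          0.          0.          1.        ]]
wrist [[429.47004672   0.         322.74837917]
 [  0.         429.47004672 239.2696971 ]
 [  0.           0.           1.        ]] -0.09538764000368732 [[ 0.4423688  -0.84828725 -0.29106456  0.19025951]
 [ 0.89683167  0.41781645  0.14533538  0.57569884]
 [-0.00167459 -0.32532775  0.94559984  0.37333639]
 [ 0.          0.          0.          1.        ]]
```

View pics/scene0.png

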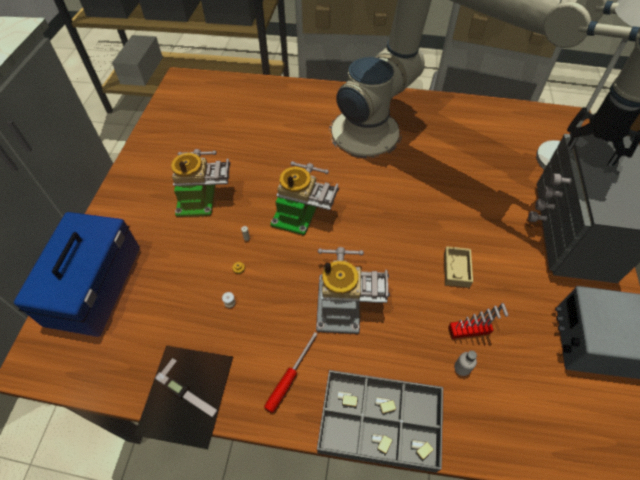

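View pics/side0.png

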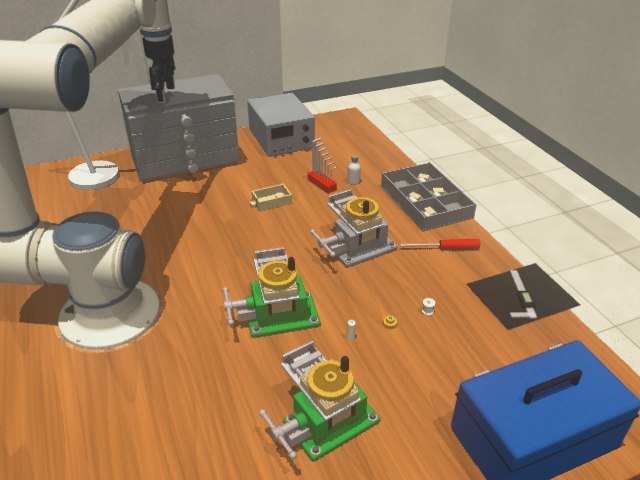

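View pics/wrist0.png

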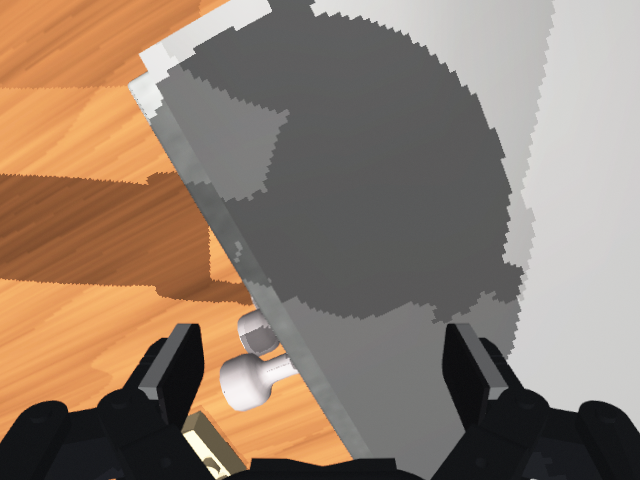

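The grey vise is at scene (340,285) and side (360,225). The green ones at scene (195,180) and (297,195) are excluded. The plain roller candidate is at scene (245,233); the flanged one is at (228,300).

```bash
cat > h.py <<'E'
import numpy as np, cv2
from cell import arm, imaging, nets
def norm_uv(s,u,v):
    K=s["intrinsics"]; p=np.array([[[u,v]]],float)
    return cv2.undistortPoints(p,K,np.array([s["k1"],0,0,0,0.]))[0,0]
def ray(s,u,v):
    x,y=norm_uv(s,u,v); R=s["extrinsics"]; return R[:3,3], R[:3,:3]@np.array([x,-y,-1])
def onz(s,u,v,z):
    o,d=ray(s,u,v); return o+d*(z-o[2])/d[2]
def proj(s,P):
    E=s["extrinsics"]; c=(np.atleast_2d(P)-E[:3,3])@E[:3,:3]; x=c[:,0]/-c[:,2]; y=-c[:,1]/-c[:,2]
    f=1+s["k1"]*(x*x+y*y); K=s["intrinsics"]
    return np.c_[K[0,0]*x*f+K[0,2],K[1,1]*y*f+K[1,2]]
def tri(*obs):
    A=np.zeros((3,3));b=np.zeros(3)
    for s,u,v in obs:
        o,d=ray(s,u,v); d=d/np.linalg.norm(d); M=np.eye(3)-np.outer(d,d); A+=M;b+=M@o
    return np.linalg.solve(A,b)
def crop(s,name,u0,v0,u1,v1,k):
    im=s["pixels"][v0:v1,u0:u1,::-1]; cv2.imwrite("pics/"+name,cv2.resize(im,None,fx=k,fy=k,interpolation=cv2.INTER_CUBIC))
E
python3 - <<'E'
from h import *
S={n:imaging.snapshot(n) for n in("scene","side")}
crop(S["scene"],"sc1.png",300,235,400,335,6); crop(S["side"],"sd1.png",310,180,410,270,7)
crop(S["scene"],"sc2.png",210,215,270,315,5)
for q in ("handwheel","knob_center","roller","line_clamp","wheel_center","flanged_roller","thumbwheel","cracked_housing","hex_key_set"):
    for n in S:
        print(q,n,[(round(r["confidence"],2),np.round(r["pixel"],1).tolist(),int(r["region"].sum())) for r in nets.regions_of(q,n)][:4])
E
```

```text
handwheel scene [(0.97, [164.6, 183.5], 608), (0.85, [276.0, 340.5], 992), (0.76, [180.3, 296.2], 599)]
handwheel side [(0.94, [378.7, 328.9], 1604), (0.78, [273.3, 279.0], 891), (0.6, [206.3, 360.8], 602)]
knob_center scene [(0.58, [265.0, 325.6], 58), (0.52, [166.0, 179.9], 60)]
knob_center side [(0.62, [208.3, 366.2], 88), (0.42, [263.2, 290.0], 110)]
roller scene [(0.51, [232.9, 246.2], 88), (0.41, [281.3, 353.5], 2329)]
roller side [(0.43, [327.5, 345.9], 141)]
line_clamp scene [(0.73, [281.6, 353.8], 2394), (0.62, [172.4, 194.8], 1650), (0.56, [297.7, 229.4], 135)]
line_clamp side [(0.85, [279.7, 277.0], 2170), (0.73, [209.6, 357.1], 1672), (0.58, [377.1, 322.7], 3740)]
wheel_center scene [(0.94, [180.1, 290.4], 628), (0.8, [276.6, 339.6], 956), (0.62, [164.1, 185.8], 583)]
wheel_center side [(0.68, [378.7, 328.6], 1540), (0.64, [272.0, 277.3], 946), (0.56, [208.4, 360.3], 559)]
flanged_roller scene [(0.56, [300.2, 229.4], 133)]
flanged_roller side [(0.54, [305.5, 425.0], 172)]
thumbwheel scene [(0.54, [267.0, 237.1], 116)]
thumbwheel side [(0.71, [322.1, 391.0], 154)]
cracked_housing scene [(0.77, [265.1, 455.6], 1047)]
cracked_housing side [(0.64, [195.4, 267.9], 872)]
hex_key_set scene []
hex_key_set side [(0.9, [172.2, 317.1], 691)]
```

View pics/sc1.png

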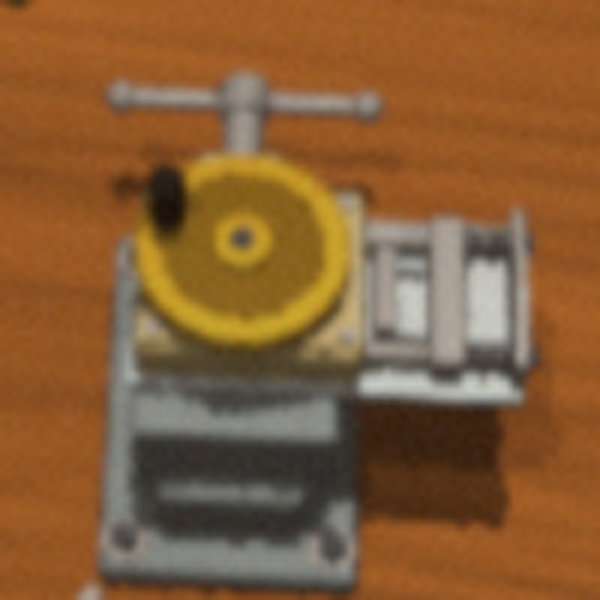

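View pics/sd1.png

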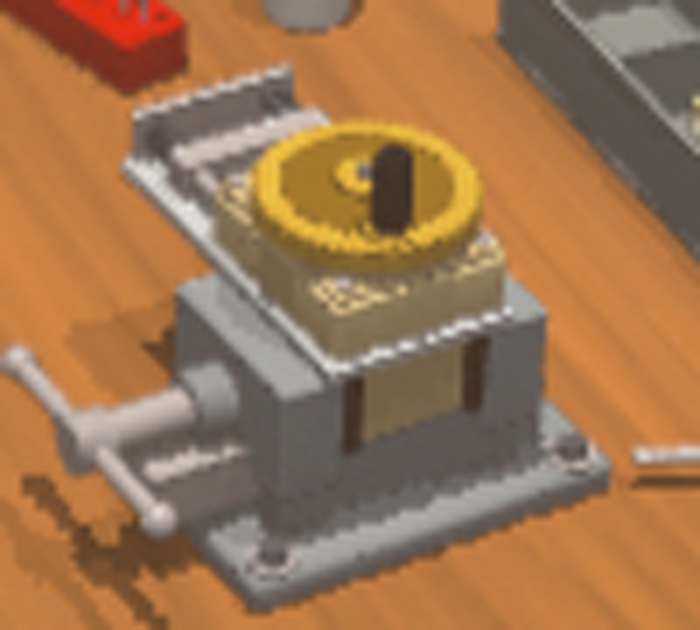

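View pics/sc2.png

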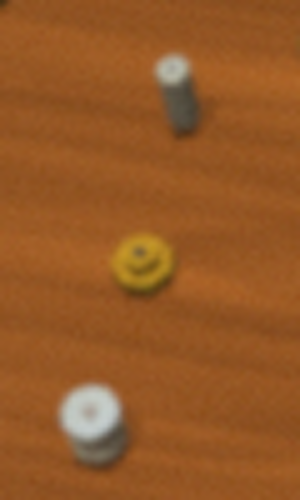

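```bash
python3 - <<'E'
from h import *
S={n:imaging.snapshot(n) for n in("scene","side")}
sc,sd=S["scene"],S["side"]
C=lambda x,y:(sc,300+x/6-.4,235+y/6-.4)
D=lambda x,y:(sd,310+x/7-.4,180+y/7-.4)
print("hub",onz(*C(243,238),.133),onz(*D(362,175),.133),tri(C(243,238),D(362,175)))
print("knobtop",onz(*C(165,178),.161),onz(*D(393,150),.161),tri(C(165,178),D(393,150)))
print("knobbase",onz(*C(168,225),.131),onz(*D(390,228),.131))
print("handle",onz(*C(243,95),.058),onz(*D(85,430),.058),tri(C(243,95),D(85,430)))
for a,b,c,d in [((520,215),(520,360),None,None)]:
    print("bracket ends scene",onz(*C(519,212),.108),onz(*C(526,368),.1))
print("bracket side",onz(*D(135,118),.108),onz(*D(290,70),.108))
print("jaw",onz(*C(447,220),.104),onz(*C(447,370),.104),"anvil",onz(*C(385,243),.104),onz(*C(388,350),.104))
print("side jaw",onz(*D(175,158),.104),onz(*D(325,112),.104))
# roller
for q in("roller","flanged_roller"):
  P=[]
  for s,n in((sc,"scene"),(sd,"side")):
    r=nets.regions_of(q,n)[0]; m=r["region"]; ys,xs=np.nonzero(m); P.append((s,xs.mean(),ys.mean())); print(n,xs.min(),xs.max(),ys.min(),ys.max(),onz(*P[-1],.023))
  print(q,tri(*P))
crop(sc,"sc3.png",230,215,260,255,15);crop(sd,"sd3.png",330,305,370,350,13)
E
```

```text
hub [ 0.60490312 -0.00203032  0.133     ] [ 0.60437357 -0.00550298  0.133     ] [ 0.60492072 -0.00265884  0.13161354]
knobtop [ 0.60099502 -0.03149161  0.161     ] [ 0.60118933 -0.03286954  0.161     ] [ 0.60122849 -0.03182589  0.16063506]
knobbase [ 0.60255301 -0.02989676  0.131     ] [ 0.60075889 -0.03487136  0.131     ]
handle [ 0.49458302 -0.01435716  0.058     ] [ 0.50055274 -0.01113935  0.058     ] [ 0.49809229 -0.0147431   0.06194437]
bracket ends scene [0.56324939 0.09793952 0.108     ] [0.62422203 0.10610323 0.1       ]
bracket side [0.56197918 0.09047281 0.108     ] [0.62652886 0.09833797 0.108     ]
jaw [0.56847977 0.07162838 0.104     ] [0.63158923 0.07740087 0.104     ] anvil [0.58202233 0.04955341 0.104     ] [0.62673993 0.05532116 0.104     ]
side jaw [0.5674253  0.06715379 0.104     ] [0.62923653 0.07394377 0.104     ]
scene 242 248 227 240 [ 0.45826895 -0.26945092  0.023     ]
side 347 355 320 339 [ 0.45790144 -0.27112872  0.023     ]
roller [ 0.4580443  -0.2699794   0.02210353]
scene 222 235 292 306 [ 0.64986791 -0.26111056  0.023     ]
side 422 434 298 315 [ 0.64262466 -0.2737742   0.023     ]
flanged_roller [ 0.64712366 -0.26490323  0.01427203]
```

```bash
python3 - <<'E'
import cv2,numpy as np
a=cv2.imread("pics/sc3.png");b=cv2.imread("pics/sd3.png")
o=np.zeros((600,1000,3),np.uint8);o=np.zeros((600,800,3),np.uint8)
a=cv2.resize(a,None,fx=.8,fy=.8);b=cv2.resize(b,None,fx=.8,fy=.8)
o[:a.shape[0],:a.shape[1]]=a;o[:b.shape[0],370:370+b.shape[1]]=b;cv2.imwrite("pics/ab.png",o)
E
```

```text
(no output)
```

View pics/ab.png

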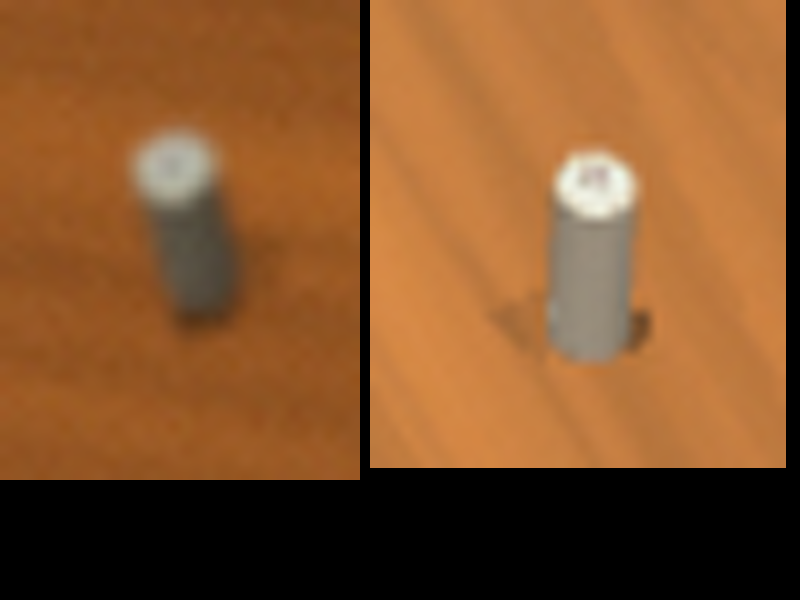

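The plain roller (side crop, narrow tall cylinder) is at about (0.458,-0.270). It fits the description because it has no flanges; the flanged one is at scene (228,300). The clamp axis is about (0.605,-0.003) with a yaw of about 6°. Next I hover over the knob.

```bash
python3 -m creep '[[85,[-553,-362,0],[0,0,57.4]],[85,[-553,-362,0],[0,0,57.4]],[85,[-553,-362,0],[0,0,57.4]],[85,[-553,-362,0],[0,0,57.4]],[85,[-553,-362,0],[0,0,57.4]],[85,[-553,-362,0],[0,0,57.4]],[85,[-553,-362,0],[0,0,57.4]],[85,[-553,-362,0],[0,0,57.4]],[85,[-553,-362,0],[0,0,57.4]],[85,[-553,-362,0],[0,0,57.4]],[85,[-553,-362,0],[0,0,57.4]],[85,[-553,-362,0],[0,0,57.4]],[85,[-553,-362,0],[0,0,57.4]],[85,[-553,-362,0],[0,0,57.4]],[85,[-553,-362,0],[0,0,57.4]],[85,[-553,-362,0],[0,0,57.4]],[85,[-553,-362,0],[0,0,57.4]],[85,[-553,-362,0],[0,0,57.4]]]'; python3 - <<'E'
from h import *
s=imaging.snapshot("wrist"); cv2.imwrite("pics/w1.png",s["pixels"][:,:,::-1])
st=arm.state(); print(st["tcp_pos"],st["tool_rot"],st["joints"],st["ft_force"])
print([(r["confidence"],r["pixel"]) for r in nets.regions_of("knob_center","wrist")])
E
```

```text
time_s: 3.25
tcp_pos: [0.6009, -0.03, 0.2569]
tool_rot: [0.0, 0.666, 0.746, 0.0]
ft_force: [0.2, -0.1, -0.1]
width: 0.995
[ 0.60090004 -0.03015245  0.25686936] [3.13020070e-04 6.66395336e-01 7.45598462e-01 3.03911001e-04] [-1.06745205e-01  9.49395846e-02  1.22557414e+00  1.32791560e-04
  1.82021590e+00 -2.18781153e-01] [-0.38462066  0.03486642 -0.30098134]
[(0.89, [255.7, 325.0])]
```

View pics/w1.png

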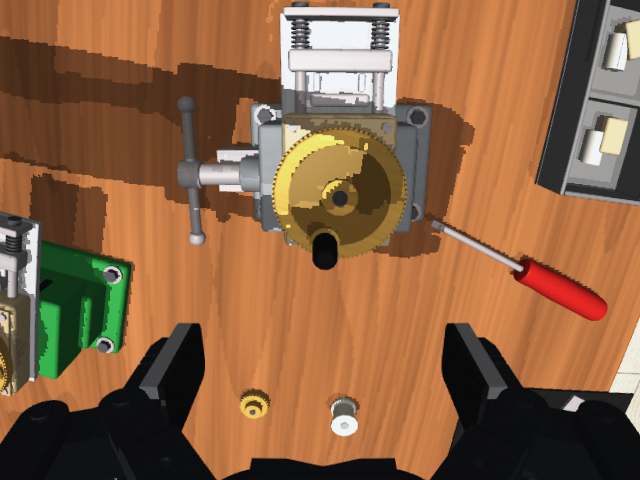

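```bash
python3 - <<'E'
from h import *
s=imaging.snapshot("wrist"); crop(s,"w1c.png",230,0,450,290,2.7)
print("hub",onz(s,340,198,.133)); print("knobtop",onz(s,325,258,.161)); 
a=onz(s,290,60,.104);b=onz(s,391,60,.104);print("jaw",a,b)
a=onz(s,282,8,.108);b=onz(s,399,8,.108);print("br",a,b)
print(proj(s,[[.601,-.03,.161],[.6049,-.0027,.133]]))
E
```

```text
hub [ 0.60790427 -0.00288342  0.133     ]
knobtop [ 0.60213759 -0.02984079  0.161     ]
jaw [0.57008028 0.07048136 0.104     ] [0.62958608 0.07740058 0.104     ]
br [0.56315727 0.09809238 0.108     ] [0.62935922 0.10586422 0.108     ]
[[322.85303969 258.05335228]
 [334.8719139  197.11896066]]
```

View pics/w1c.png

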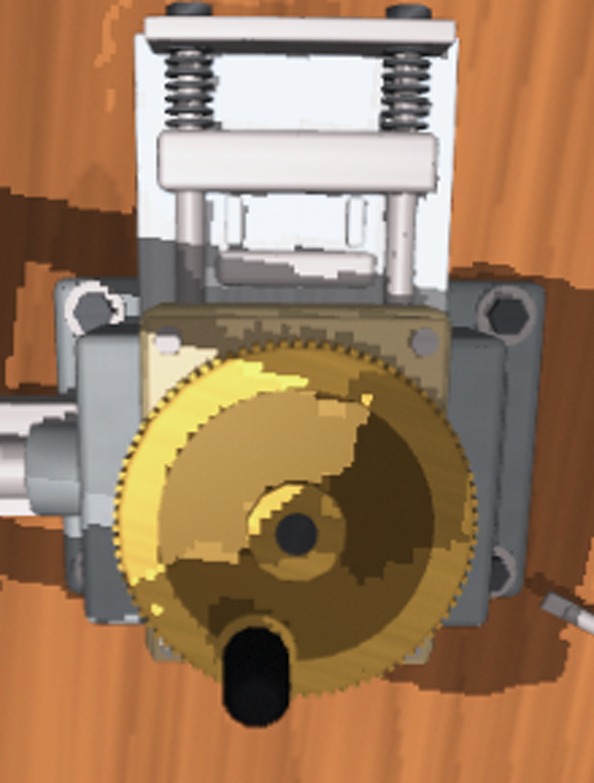

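Hub at wrist (340,198), knob top at (325,258), jaws already aligned with the clamp's x. I go down on the knob and grip it.

```bash
python3 -m creep '[[45,[0,-1,40],[0,0,0]],[45,[0,-1,75],[0,0,0]],[45,[0,-1,94],[0,0,0]],[45,[0,-1,94],[0,0,0]],[45,[0,-1,94],[0,0,0]],[0,[0,-1,94],[0,0,0]],[0,[0,-1,94],[0,0,0]],[0,[0,-1,94],[0,0,0]],[0,[0,-1,94],[0,0,0]],[0,[0,-1,94],[0,0,0]],[0,[0,-1,94],[0,0,0]],[0,[0,-1,94],[0,0,0]],[0,[0,-1,94],[0,0,0]]]'; python3 - <<'E'
from h import *
s=imaging.snapshot("wrist"); cv2.imwrite("pics/w2.png",s["pixels"][:,:,::-1])
st=arm.state(); print(st["tcp_pos"],st["width"],st["ft_force"],st["ft_torque"])
E
```

```text
time_s: 4.7
tcp_pos: [0.6011, -0.0316, 0.1646]
tool_rot: [0.002, 0.667, 0.745, 0.001]
ft_force: [1.0, 0.7, 6.0]
width: 0.135
[ 0.60109368 -0.03163105  0.16458679] 0.1370967148164833 [0.37675212 0.02033588 5.92370983] [ 0.06656757 -0.04283383 -0.00080005]
```

View pics/w2.png

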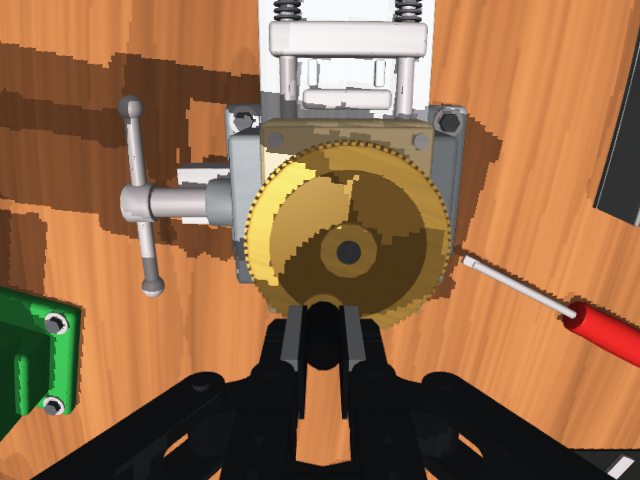

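```bash
python3 - <<'E'
from h import *
s=imaging.snapshot("wrist"); crop(s,"w2c.png",260,280,390,430,5)
print("hub",onz(s,348,252,.133)," knobtop",onz(s,323,345,.161))
print(proj(s,[[.6011,-.0316,.161],[.6011,-.0316,.140]]))
a=onz(s,271,38,.104);b=onz(s,426,38,.104);print("jaw",a,b)
E
```

```text
hub [ 0.60747576 -0.00269901  0.133     ]  knobtop [ 0.60057029 -0.02576027  0.161     ]
[[322.63993496 359.95787294]
 [322.47799128 327.54469165]]
jaw [0.5698027  0.07088193 0.104     ] [0.62947899 0.07787808 0.104     ]
```

View pics/w2c.png

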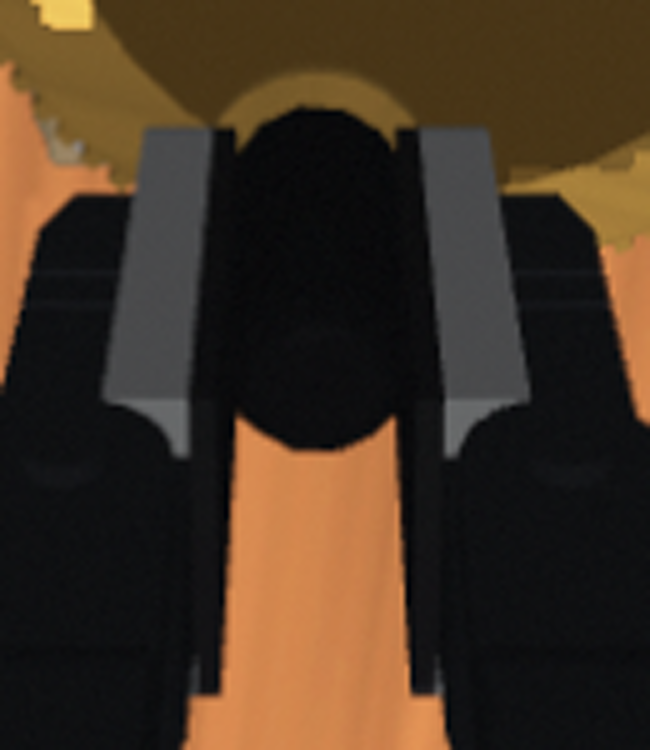

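The knob sits between the pads (crop centre (318,392)), matching the TCP. Next I work out the arc.

```bash
cat > arc.py <<'E'
import sys
from h import *
C=np.array([.6068,-.0027]); 
def status():
    st=arm.state(); p=st["tcp_pos"][:2]; r=p-C; th=np.arctan2(r[1],r[0]); q=st["tool_rot"]
    n=q[1:3]; ty=np.array([2*n[0]*n[1],2*n[1]**2-1]); ty/=np.linalg.norm(ty); tx=np.array([-ty[1],ty[0]])
    u=r/np.linalg.norm(r); t=np.array([u[1],-u[0]]) # clockwise tangent
    f=st["ft_force"][:2]
    print("t",round(st["time_s"],2),"a_deg",np.degrees(th).round(1),"turned rad",round((np.radians(-101.6)-th)%(2*np.pi),3),"r mm",round(1e3*np.linalg.norm(r),1),"z",st["tcp_pos"][2].round(4),"Ftan(cw)",round(f@t,2),"Frad",round(f@u,2),"Fz",round(st["ft_force"][2],1),"yaw",np.degrees(np.arctan2(ty[1],ty[0])).round(1))
    return th,tx,ty
if __name__=="__main__":
    th,tx,ty=status(); R=float(sys.argv[3]) if len(sys.argv)>3 else .029
    p0=arm.state()["tcp_pos"][:2]-C; step=float(sys.argv[2])
    r0=C+.029*np.array([np.cos(th),np.sin(th)])-C
    for i in range(1,int(sys.argv[1])+1):
        a=th-step*i; d=R*np.array([np.cos(a),np.sin(a)])-p0
        print(i,round(1e3*d@tx,1),round(1e3*d@ty,1))
E
python3 arc.py 16 0.1
```

```text
t 4.8 a_deg -101.1 turned rad 6.275 r mm 29.5 z 0.1646 Ftan(cw) -0.89 Frad 0.1 Fz 6.7 yaw 6.3
1 1.5 -2.6
2 2.7 -5.2
3 4.3 -7.6
4 6.0 -9.9
5 8.0 -12.1
6 10.2 -14.0
7 12.6 -15.6
8 15.1 -17.1
9 17.7 -18.2
10 20.5 -19.1
11 23.3 -19.8
12 26.2 -20.1
13 29.1 -20.2
14 32.0 -19.9
15 34.8 -19.4
16 37.6 -18.6
```

```bash
python3 -m creep '[[0,[1,-2.6,0],[0,0,0]],[0,[2.5,-5.2,0],[0,0,0]],[0,[4,-7.6,0],[0,0,0]],[0,[6,-9.9,0],[0,0,0]],[0,[8,-12,0],[0,0,0]],[0,[8,-12,0],[0,0,0]],[0,[8,-12,0],[0,0,0]]]'; python3 arc.py 12 0.1
```

```text
time_s: 5.5
tcp_pos: [0.5882, -0.0249, 0.1646]
tool_rot: [0.001, 0.667, 0.745, 0.001]
ft_force: [-0.9, 1.3, 5.8]
width: 0.14
t 5.5 a_deg -129.9 turned rad 0.495 r mm 29.0 z 0.1646 Ftan(cw) 1.51 Frad -0.42 Fz 5.8 yaw 6.3
1 2.2 -1.9
2 4.6 -3.6
3 7.1 -5.0
4 9.7 -6.2
5 12.5 -7.0
6 15.3 -7.7
7 18.2 -8.0
8 21.1 -8.0
9 24.0 -7.8
10 26.8 -7.2
11 29.6 -6.4
12 32.3 -5.3
```

```bash
python3 -m creep '[[0,[2.2,-1.9,0],[0,0,0]],[0,[4.6,-3.6,0],[0,0,0]],[0,[7,-5,0],[0,0,0]],[0,[7,-5,0],[0,0,0]],[0,[7,-5,0],[0,0,0]]]'; python3 arc.py 10 0.1
```

```text
time_s: 6.0
tcp_pos: [0.5834, -0.0202, 0.1646]
tool_rot: [0.003, 0.668, 0.745, 0.001]
ft_force: [3.6, -5.4, 5.5]
width: 0.141
t 6.0 a_deg -143.3 turned rad 0.728 r mm 29.2 z 0.1646 Ftan(cw) -6.49 Frad 0.35 Fz 5.5 yaw 6.2
1 2.7 -1.1
2 5.4 -2.2
3 8.2 -3.0
4 11.0 -3.6
5 13.9 -3.8
6 16.8 -3.7
7 19.7 -3.4
8 22.5 -2.8
9 25.3 -1.9
10 27.9 -0.7
```

```bash
python3 -m creep '[[0,[1.3,-0.6,0],[0,0,0]],[0,[2.7,-1.1,0],[0,0,0]],[0,[2.7,-1.1,0],[0,0,0]],[0,[2.7,-1.1,0],[0,0,0]]]'; python3 arc.py 5 0.1
```

```text
time_s: 6.4
tcp_pos: [0.5821, -0.0182, 0.1646]
tool_rot: [0.004, 0.668, 0.744, 0.001]
ft_force: [4.7, -6.7, 5.2]
width: 0.14
t 6.4 a_deg -148.0 turned rad 0.809 r mm 29.2 z 0.1646 Ftan(cw) -8.16 Frad -0.42 Fz 5.2 yaw 6.2
1 2.8 -1.0
2 5.5 -1.8
3 8.4 -2.4
4 11.2 -2.7
5 14.1 -2.7
```

```bash
python3 -m creep '[[0,[1.4,-0.5,0],[0,0,0]],[0,[2.8,-0.9,0],[0,0,0]],[0,[2.8,-0.9,0],[0,0,0]],[0,[2.8,-0.9,0],[0,0,0]]]'; python3 arc.py 5 0.1
```

```text
time_s: 6.8
tcp_pos: [0.5808, -0.0157, 0.1646]
tool_rot: [0.004, 0.668, 0.744, 0.0]
ft_force: [4.5, -7.9, 4.0]
width: 0.136
t 6.8 a_deg -153.4 turned rad 0.905 r mm 29.1 z 0.1646 Ftan(cw) -9.08 Frad -0.46 Fz 4.0 yaw 6.2
1 2.8 -0.8
2 5.6 -1.4
3 8.5 -1.7
4 11.4 -1.7
5 14.3 -1.4
```

```bash
python3 -m creep '[[0,[1.4,-0.4,0],[0,0,0]],[0,[2.8,-0.7,0],[0,0,0]],[0,[2.8,-0.7,0],[0,0,0]],[0,[2.8,-0.7,0],[0,0,0]]]'; python3 arc.py 3 0.1
```

```text
time_s: 7.2
tcp_pos: [0.5796, -0.013, 0.1645]
tool_rot: [0.004, 0.668, 0.744, 0.0]
ft_force: [3.0, -7.2, 4.6]
width: 0.14
t 7.2 a_deg -159.3 turned rad 1.007 r mm 29.0 z 0.1645 Ftan(cw) -7.78 Frad -0.22 Fz 4.6 yaw 6.2
1 2.8 -0.6
2 5.7 -0.8
3 8.6 -0.9
```

```bash
python3 -m creep '[[0,[1.4,-0.3,0],[0,0,0]],[0,[2.8,-0.5,0],[0,0,0]],[0,[2.8,-0.5,0],[0,0,0]],[0,[2.8,-0.5,0],[0,0,0]]]'; python3 arc.py 3 0.1
```

```text
time_s: 7.6
tcp_pos: [0.5788, -0.0099, 0.1645]
tool_rot: [0.003, 0.668, 0.744, 0.0]
ft_force: [2.7, -6.6, 5.5]
width: 0.136
t 7.6 a_deg -165.6 turned rad 1.118 r mm 28.9 z 0.1645 Ftan(cw) -7.1 Frad -0.95 Fz 5.5 yaw 6.2
1 2.9 -0.3
2 5.8 -0.3
3 8.7 0.0
```

```bash
python3 -m creep '[[0,[1.4,-0.2,0],[0,0,0]],[0,[2.9,-0.3,0],[0,0,0]],[0,[2.9,-0.3,0],[0,0,0]],[0,[2.9,-0.3,0],[0,0,0]]]'; python3 arc.py 3 0.1
```

```text
time_s: 8.0
tcp_pos: [0.5782, -0.0064, 0.1645]
tool_rot: [0.003, 0.668, 0.745, 0.001]
ft_force: [3.2, -4.4, 5.4]
width: 0.136
t 8.0 a_deg -172.6 turned rad 1.24 r mm 28.8 z 0.1645 Ftan(cw) -4.77 Frad -2.66 Fz 5.4 yaw 6.2
1 2.9 -0.1
2 5.8 0.3
3 8.6 1.0
```

```bash
python3 -m creep '[[0,[1.4,0,0],[0,0,0]],[0,[2.9,0,0],[0,0,0]],[0,[2.9,0,0],[0,0,0]],[0,[2.9,0,0],[0,0,0]]]'; python3 arc.py 3 0.1
```

```text
time_s: 8.4
tcp_pos: [0.5781, -0.0027, 0.1645]
tool_rot: [0.003, 0.667, 0.745, 0.002]
ft_force: [5.3, -1.4, 5.0]
width: 0.137
t 8.4 a_deg -179.9 turned rad 1.367 r mm 28.7 z 0.1645 Ftan(cw) -1.38 Frad -5.25 Fz 5.0 yaw 6.3
1 2.9 0.2
2 5.7 0.9
3 8.4 2.0
```

```bash
python3 -m creep '[[0,[1.4,0.5,0],[0,0,0]],[0,[2.8,1.0,0],[0,0,0]],[0,[2.8,1.0,0],[0,0,0]],[0,[2.8,1.0,0],[0,0,0]]]'; python3 arc.py 3 0.1
```

```text
time_s: 8.8
tcp_pos: [0.5786, 0.0009, 0.1645]
tool_rot: [0.002, 0.667, 0.745, 0.002]
ft_force: [4.2, 0.6, 5.4]
width: 0.139
t 8.8 a_deg 172.7 turned rad 1.495 r mm 28.4 z 0.1645 Ftan(cw) 1.1 Frad -4.08 Fz 5.4 yaw 6.3
1 2.9 0.3
2 5.6 1.4
3 8.2 2.7
```

```bash
python3 -m creep '[[0,[1.4,0.6,0],[0,0,0]],[0,[2.7,1.4,0],[0,0,0]],[0,[2.7,1.4,0],[0,0,0]],[0,[2.7,1.4,0],[0,0,0]]]'; python3 arc.py 3 0.1
```

```text
time_s: 9.2
tcp_pos: [0.5793, 0.0036, 0.1646]
tool_rot: [0.002, 0.667, 0.745, 0.002]
ft_force: [2.0, -0.1, 5.6]
width: 0.135
t 9.2 a_deg 167.1 turned rad 1.593 r mm 28.2 z 0.1646 Ftan(cw) 0.37 Frad -1.97 Fz 5.6 yaw 6.3
1 2.9 0.3
2 5.5 1.7
3 7.9 3.3
```

```bash
python3 -m creep '[[0,[0.8,0.4,0],[0,0,0]],[0,[1.7,0.9,0],[0,0,0]],[0,[1.7,0.9,0],[0,0,0]],[0,[1.7,0.9,0],[0,0,0]]]'; python3 arc.py 1 0.1;  python3 - <<'E'
from h import *
s=imaging.snapshot("wrist"); crop(s,"w3.png",150,0,550,480,1.25)
E
```

```text
time_s: 9.6
tcp_pos: [0.5797, 0.0047, 0.1645]
tool_rot: [0.002, 0.667, 0.745, 0.001]
ft_force: [0.5, -1.3, 7.8]
width: 0.138
t 9.6 a_deg 164.7 turned rad 1.636 r mm 28.1 z 0.1645 Ftan(cw) -1.13 Frad -0.79 Fz 7.8 yaw 6.3
1 3.0 0.4
```

View pics/w3.png

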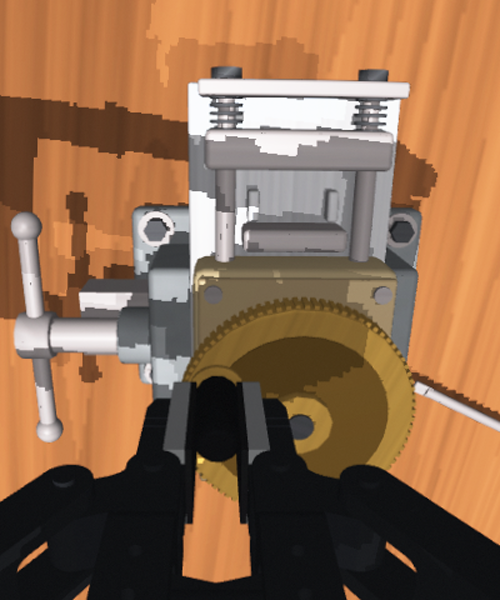

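The force has crossed zero twice (crest at about 1.43 rad, seat at about 1.62 rad). In the picture the jaw springs are compressed and the gap at (295,205) is wider. I release now.

```bash
python3 -m creep '[[40,[0,0,0],[0,0,0]],[40,[0,0,0],[0,0,0]],[40,[0,0,0],[0,0,0]],[40,[0,0,0],[0,0,0]],[40,[0,0,-20],[0,0,0]],[40,[0,0,-50],[0,0,0]],[40,[0,0,-90],[0,0,0]],[40,[0,0,-90],[0,0,0]],[40,[0,0,-90],[0,0,0]],[40,[0,0,-90],[0,0,0]]]'; python3 arc.py 0 0.1;  python3 - <<'E'
from h import *
s=imaging.snapshot("wrist"); cv2.imwrite("pics/w4.png",s["pixels"][:,:,::-1])
E
```

```text
time_s: 10.65
tcp_pos: [0.5785, 0.0054, 0.2508]
tool_rot: [-0.001, 0.667, 0.745, -0.001]
ft_force: [-0.2, 0.4, -0.5]
width: 0.472
t 10.65 a_deg 164.0 turned rad 1.648 r mm 29.4 z 0.2508 Ftan(cw) 0.34 Frad 0.3 Fz -0.5 yaw 6.3
```

View pics/w4.png

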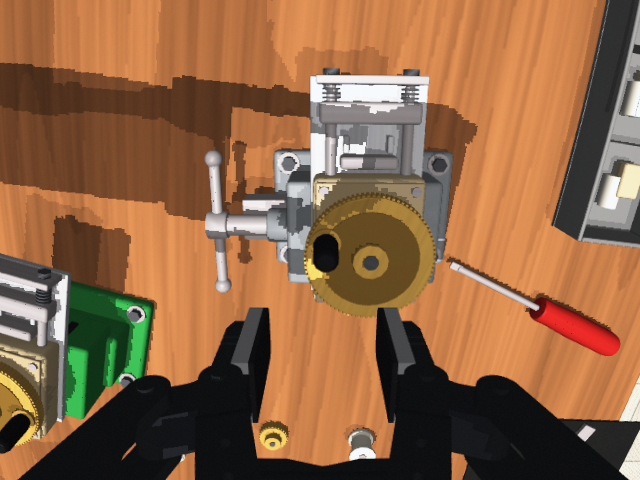

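```bash
python3 - <<'E'
from h import *
from scipy.optimize import least_squares
P=np.array([[.6011,-.0316],[.5882,-.0249],[.5834,-.0202],[.5821,-.0182],[.5808,-.0157],[.5796,-.013],[.5788,-.0099],[.5782,-.0064],[.5781,-.0027],[.5786,.0009],[.5793,.0036],[.5797,.0047]])
print(least_squares(lambda c:np.linalg.norm(P-c,axis=1)-.029,[.607,-.003]).x)
s=imaging.snapshot("wrist"); crop(s,"w4c.png",300,60,450,280,3.6)
print("hub",onz(s,371,262.5,.133))
for n in("scene","side"):
    q=imaging.snapshot(n); crop(q,n+"4.png",*((350,260,400,310) if n=="scene" else (320,185,370,230)),10)
E
```

```text
[ 0.60719903 -0.00343868]
hub [ 0.60756557 -0.00233952  0.133     ]
```

View pics/w4c.png

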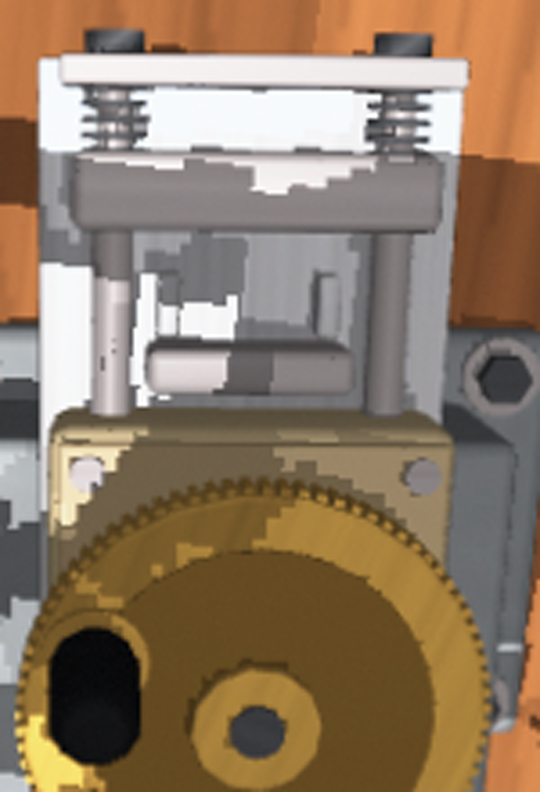

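View pics/scene4.png

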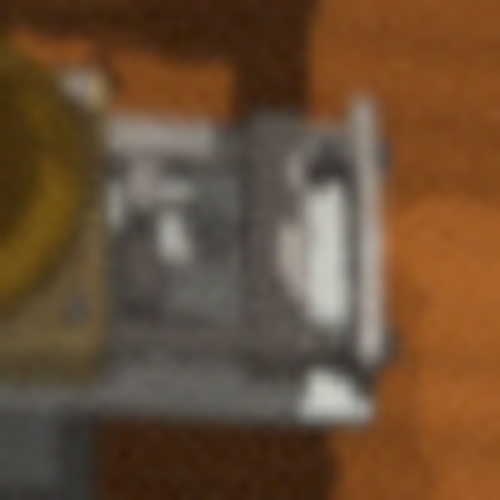

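The wheel is parked: knob at (326,255), jaw open, and its springs compressed at crop (115,120). Next, hover over the roller.

```bash
python3 -m creep '[[40,[-260,-150,0],[0,0,0]],[40,[-260,-150,0],[0,0,0]],[40,[-260,-150,0],[0,0,0]],[40,[-260,-150,0],[0,0,0]],[40,[-260,-150,0],[0,0,0]],[40,[-260,-150,0],[0,0,0]],[40,[-260,-150,0],[0,0,0]],[40,[-260,-150,0],[0,0,0]],[40,[-260,-150,50],[0,0,0]],[40,[-260,-150,90],[0,0,0]],[40,[-260,-150,90],[0,0,0]],[40,[-260,-150,90],[0,0,0]]]';  python3 - <<'E'
from h import *
s=imaging.snapshot("wrist"); cv2.imwrite("pics/w5.png",s["pixels"][:,:,::-1])
st=arm.state(); print(st["tcp_pos"],st["joints"],st["tool_rot"])
for p in (.046,.0):
  print(proj(s,[[.458,-.270,p]]))
print([(r["confidence"],r["pixel"]) for r in nets.regions_of("roller","wrist")])
E
```

```text
time_s: 12.05
tcp_pos: [0.4587, -0.2682, 0.1625]
tool_rot: [-0.001, 0.666, 0.746, 0.0]
ft_force: [0.6, -0.1, 1.2]
width: 0.467
[ 0.45940868 -0.26900999  0.16449567] [-5.93746617e-01 -9.20686616e-02  1.57590363e+00  1.79572873e-04
  1.65542952e+00 -7.05533370e-01] [1.14126280e-03 6.66494343e-01 7.45509173e-01 2.46181557e-04]
[[321.51364859 248.39328135]]
[[321.80684256 225.18586181]]
[(0.67, [238.3, 322.2])]
```

View pics/w5.png

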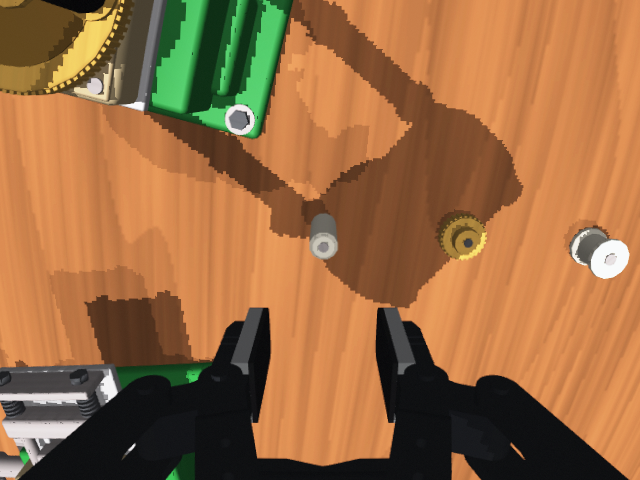

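```bash
python3 - <<'E'
from h import *
s=imaging.snapshot("wrist")
print("roller",onz(s,323,246,.046))
for z in(0,.03,.1): print(z,onz(s,210,365,z),onz(s,115,368,z))
print("first green corner",onz(s,262,135,0.01),onz(s,240,120,.03))
E
```

```text
roller [ 0.46043529 -0.27116563  0.046     ]
0 [ 0.38493174 -0.39731018  0.        ] [ 0.30716218 -0.41096789  0.        ]
0.03 [ 0.39181493 -0.37484307  0.03      ] [ 0.3222791  -0.38705479  0.03      ]
0.1 [ 0.40787568 -0.3224198   0.1       ] [ 0.3575519  -0.33125755  0.1       ]
first green corner [ 0.4158281  -0.21502686  0.01      ] [ 0.40506988 -0.20564732  0.03      ]
```

```bash
python3 - <<'E'
from h import *
s=imaging.snapshot("wrist")
print(s["extrinsics"][:3,3])
print(onz(s,150,60,.1),onz(s,130,40,.125),onz(s,290,0,.05))
E
```

```text
[ 0.44993993 -0.18531786  0.28357332]
[ 0.37919458 -0.17976502  0.1       ] [ 0.38150617 -0.17433228  0.125     ] [ 0.42964251 -0.14306032  0.05      ]
```

```bash
python3 -m creep '[[40,[-1,0.7,40],[0,0,0]],[40,[-1,0.7,80],[0,0,0]],[40,[-1,0.7,105],[0,0,0]],[40,[-1,0.7,116],[0,0,0]],[40,[-1,0.7,116],[0,0,0]],[40,[-1,0.7,116],[0,0,0]],[0,[-1,0.7,116],[0,0,0]],[0,[-1,0.7,116],[0,0,0]],[0,[-1,0.7,116],[0,0,0]],[0,[-1,0.7,116],[0,0,0]],[0,[-1,0.7,116],[0,0,0]],[0,[-1,0.7,116],[0,0,0]],[0,[-1,0.7,116],[0,0,0]]]';  python3 - <<'E'
from h import *
s=imaging.snapshot("wrist"); cv2.imwrite("pics/w6.png",s["pixels"][:,:,::-1])
st=arm.state(); print(st["tcp_pos"],st["width"],st["ft_force"])
E
```

```text
time_s: 13.55
tcp_pos: [0.4602, -0.2712, 0.0486]
tool_rot: [0.002, 0.667, 0.745, 0.0]
ft_force: [0.2, 1.0, 5.5]
width: 0.175
[ 0.46018866 -0.27124156  0.04864392] 0.17020907633682994 [0.08718606 0.09324903 6.51562626]
```

View pics/w6.png

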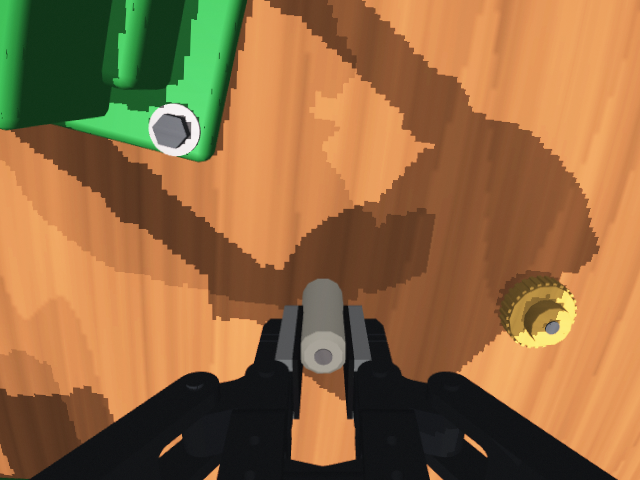

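```bash
python3 -m creep '[[0,[0,0,-30],[0,0,0]],[0,[0,0,-80],[0,0,0]],[0,[0,0,-130],[0,0,0]],[0,[0,0,-180],[0,0,0]],[0,[0,0,-200],[0,0,0]],[0,[0,0,-200],[0,0,0]],[0,[0,0,-200],[0,0,0]]]';  python3 - <<'E'
from h import *
s=imaging.snapshot("wrist"); crop(s,"w7.png",240,240,400,420,4)
st=arm.state(); p=st["tcp_pos"];q=st["tool_rot"];print(p,st["width"],st["ft_force"],q)
top=p+[0,0,-.0026]; print("pred top",proj(s,[top]))
n=q[1:3]/np.linalg.norm(q[1:3]); ty=np.array([2*n[0]*n[1],2*n[1]**2-1]); tx=np.array([-ty[1],ty[0]])
d=np.array([.5996,.0646])-p[:2]; print("tool shift",1e3*d@tx,1e3*d@ty)
E
```

```text
time_s: 14.3
tcp_pos: [0.4592, -0.2705, 0.2462]
tool_rot: [0.0, 0.667, 0.745, 0.0]
ft_force: [-0.3, 1.0, -1.4]
width: 0.175
[ 0.45882259 -0.27026567  0.24475972] 0.17004801384664278 [-0.48917787 -0.5748812  -1.33817523] [-1.04820807e-03  6.67099998e-01  7.44967432e-01 -1.38764690e-04]
pred top [[321.72357673 358.54517695]]
tool shift 317.3561952200067 176.74371068374012
```

View pics/w7.png

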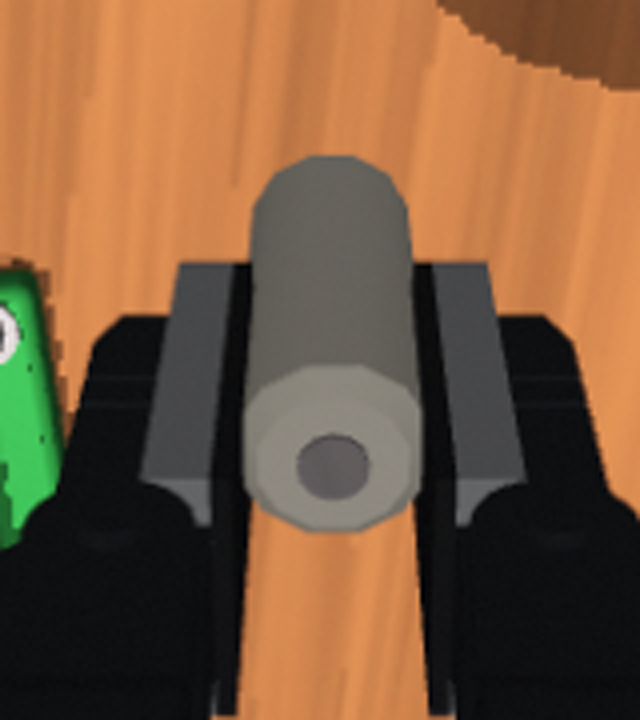

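```bash
python3 -m creep '[[0,[45,25,0],[0,0,0]],[0,[90,50,0],[0,0,0]],[0,[135,75,0],[0,0,0]],[0,[180,100,0],[0,0,0]],[0,[225,125,0],[0,0,0]],[0,[270,150,0],[0,0,0]],[0,[317,176.5,0],[0,0,0]],[0,[317,176.5,0],[0,0,0]],[0,[317,176.5,30],[0,0,0]],[0,[317,176.5,60],[0,0,0]],[0,[317,176.5,75],[0,0,0]],[0,[317,176.5,75],[0,0,0]],[0,[317,176.5,75],[0,0,0]]]';  cat > look.py <<'E'
import sys
from h import *
s=imaging.snapshot("wrist"); crop(s,sys.argv[1],190,150,450,390,3)
st=arm.state(); p=st["tcp_pos"];q=st["tool_rot"];print(p,st["width"],st["ft_force"],q)
yaw=np.radians(6.5); X=np.array([np.cos(yaw),np.sin(yaw),0]);Y=np.array([-X[1],X[0],0])
A=np.array([.6073,-.003,0]); c=lambda x,y,z:A+x*X+y*Y+[0,0,z]
for n,P in dict(floor=c(0,.068,.088),anvilfaceL=c(-.02,.058,.104),anvilfaceR=c(.02,.058,.104),jawfaceL=c(-.03,.0777,.104),jawfaceR=c(.03,.0777,.104),cheekL=c(-.012,.068,.095),cheekR=c(.012,.068,.095)).items(): print(n,(proj(s,[P])[0]).round(1),((proj(s,[P])[0]-[190,150])*3).round())
n=q[1:3]/np.linalg.norm(q[1:3]); ty=np.array([2*n[0]*n[1],2*n[1]**2-1]); tx=np.array([-ty[1],ty[0]])
d=c(0,.068,0)[:2]-p[:2]; print("tool shift to go",1e3*d@tx,1e3*d@ty,"bottom z",p[2]-.0486)
b=p-[0,0,.0486]; print("bottom px crop",(proj(s,[b])[0]-[190,150])*3)
E
python3 look.py w8.png
```

```text
time_s: 15.65
tcp_pos: [0.5996, 0.0635, 0.1715]
tool_rot: [-0.0, 0.667, 0.745, -0.0]
ft_force: [-0.1, 0.1, 0.8]
width: 0.174
[0.60010786 0.0635875  0.17272637] 0.17362945379242578 [-0.15820155 -0.14412032  0.15193607] [6.26585068e-04 6.67326203e-01 7.44765052e-01 6.02301304e-04]
floor [323.1 265.6] [399. 347.]
anvilfaceL [281.6 297.7] [275. 443.]
anvilfaceR [364.8 297.4] [524. 442.]
jawfaceL [258.7 259.6] [206. 329.]
jawfaceR [387.5 259.3] [593. 328.]
cheekL [298.8 271.1] [326. 363.]
cheekR [347.5 271. ] [473. 363.]
tool shift to go 1.0248327909655393 -0.39598768329942274 bottom z 0.12412636539857419
bottom px crop [402.1069685  450.19287318]
```

View pics/w8.png

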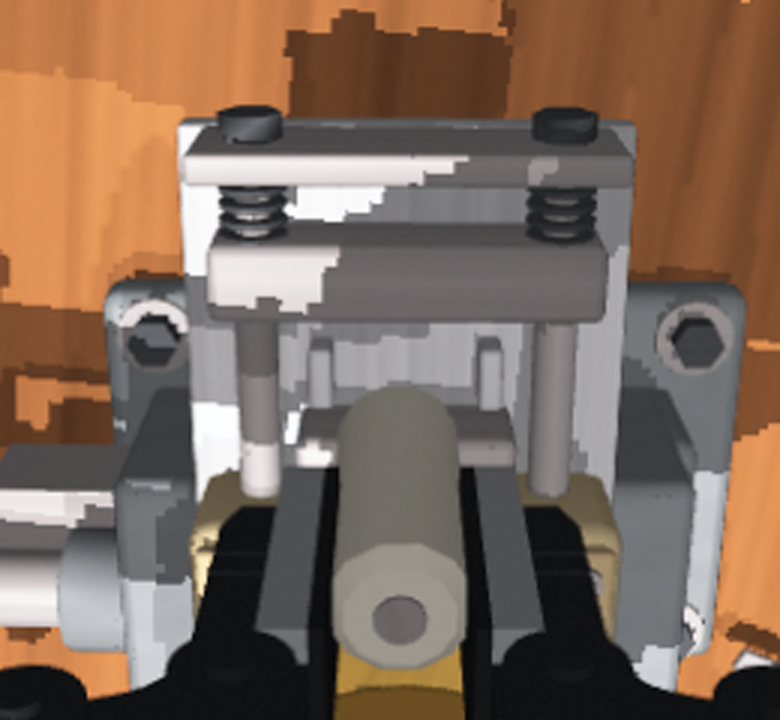

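```bash
python3 - <<'E'
from h import *
s=imaging.snapshot("wrist"); st=arm.state(); p=st["tcp_pos"]
t=np.linspace(0,2*np.pi,200)
for r,z in((.0065,-.0486),(.0085,-.0466),(.0085,-.0026-.002),(.0065,-.0026)):
    P=p+np.c_[r*np.cos(t),r*np.sin(t),0*t+z]; u=(proj(s,P)-[190,150])*3
    print(r,z,"cols",u[:,0].min(),u[:,0].max(),"rows",u[:,1].min(),u[:,1].max())
yaw=np.radians(6.5); X=np.array([np.cos(yaw),np.sin(yaw),0]);Y=np.array([-X[1],X[0],0]); A=np.array([.6073,-.003,0])
# rounded edges silhouettes
for n,y0,sg in(("jaw",.0777,1),("anvil",.058,-1)):
    a=np.linspace(0,np.pi/2,30)
    P=[A+Y*(y0+sg*(.002-.002*np.cos(b)))+[0,0,.102+.002*np.sin(b)] for b in a]
    u=(proj(s,np.array(P))-[190,150])*3; print(n,u[:,1].min(),u[:,1].max(),u[0],u[-1])
E
```

```text
0.0065 -0.0486 cols 354.3389706877167 444.9014989628643 rows 406.9435048404215 488.129968112139
0.0085 -0.0466 cols 339.8340289433686 459.4654892540978 rows 400.0612150396956 507.09324656656077
0.0085 -0.0046 cols 324.42211561643575 476.42792358645556 rows 561.9600073192761 689.8154318743527
0.0065 -0.0026 cols 341.6041760903204 459.349669107445 rows 587.7356579098414 686.3511549982452
jaw 313.6709241187052 321.8517831806787 [394.86552223 320.97295236] [394.79320315 313.67092412]
anvil 433.90151357406614 450.5734147839215 [395.37820335 433.90151357] [395.41652573 450.57341478]
```

```bash
python3 -m creep '[[0,[-1.2,0.5,7],[0,0,0]],[0,[-1.2,0.5,15],[0,0,0]],[0,[-1.2,0.5,15],[0,0,0]],[0,[-1.2,0.5,15],[0,0,0]]]'; cat >> look.py <<'E'
t=np.linspace(0,2*np.pi,200)
for r,z in((.0085,-.0466),(.0085,-.0046)):
    P=p+np.c_[r*np.cos(t),r*np.sin(t),0*t+z]; u=(proj(s,P)-[190,150])*3
    print("roller pred cols",u[:,0].min(),u[:,0].max(),"rows",u[:,1].min(),u[:,1].max(),"px/mm",(u[:,0].max()-u[:,0].min())/17)
for n,y0,sg in(("jaw",.0777,1),("anvil",.058,-1)):
    a=np.linspace(0,np.pi/2,30)
    P=[A+Y*(y0+sg*(.002-.002*np.cos(b)))+[0,0,.102+.002*np.sin(b)] for b in a]
    u=(proj(s,np.array(P))-[190,150])*3; print(n,"rows",u[:,1].min(),u[:,1].max())
E
python3 look.py w9.png
```

```text
time_s: 16.15
tcp_pos: [0.6001, 0.0629, 0.1558]
tool_rot: [-0.0, 0.667, 0.745, -0.0]
ft_force: [-0.6, 0.4, -0.4]
width: 0.172
[0.60027134 0.06287851 0.15616634] 0.1748424352607214 [-0.4630248  -0.21950222  0.71056251] [-9.53904379e-05  6.67093145e-01  7.44974305e-01 -1.08238848e-04]
floor [322.3 277. ] [397. 381.]
anvilfaceL [277.4 312.2] [262. 487.]
anvilfaceR [367.1 312.1] [531. 486.]
jawfaceL [252.5 271.6] [187. 365.]
jawfaceR [391.8 271.3] [605. 364.]
cheekL [296.  283.3] [318. 400.]
cheekR [348.5 283.2] [475. 400.]
tool shift to go 1.747744611975256 -0.47985878265529563 bottom z 0.10756633526396608
bottom px crop [399.80820977 447.75774897]
roller pred cols 340.0533250826668 459.5635082289328 rows 399.7973396442848 506.74475650581917 px/mm 7.0300107733097645
roller pred cols 323.7051108408598 475.52083406557887 rows 561.3324490048188 689.0829181256139 px/mm 8.930336660277593
jaw rows 351.75700130058624 360.2814691631166
anvil rows 480.1423511347142 498.4692111083234
```

View pics/w9.png

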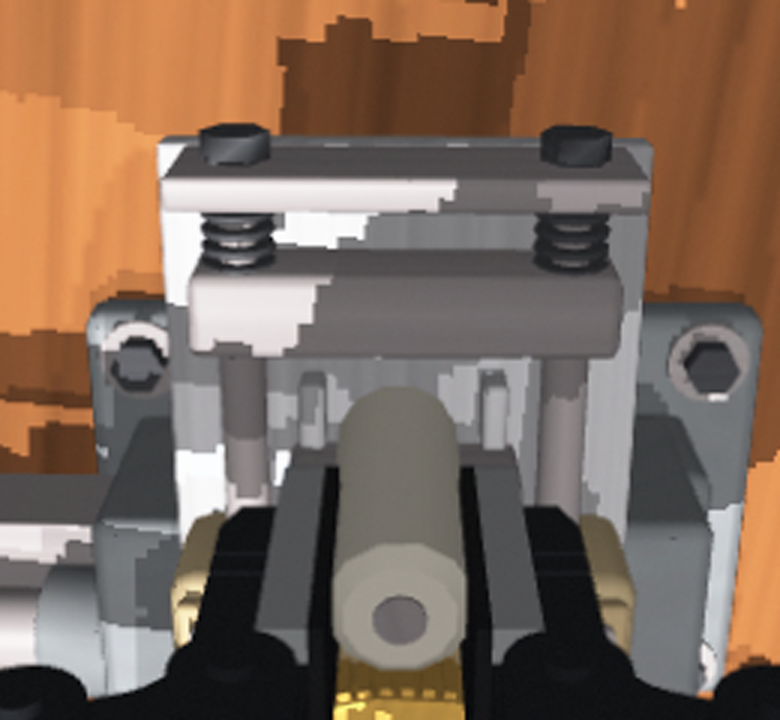

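```bash
python3 -m creep '[[0,[0.2,1,1],[0,0,0]],[0,[0.2,1,3],[0,0,0]],[0,[0.2,1,5],[0,0,0]],[0,[0.2,1,7],[0,0,0]],[0,[0.2,1,8],[0,0,0]],[0,[0.2,1,8],[0,0,0]]]'; python3 look.py w10.png | head -1
```

```text
time_s: 16.8
tcp_pos: [0.6012, 0.0632, 0.1479]
tool_rot: [-0.0, 0.667, 0.745, -0.0]
ft_force: [-0.0, 0.5, 1.0]
width: 0.174
[0.60125061 0.06316432 0.148133  ] 0.17783407609792956 [ 0.7558818  -0.10407887  0.52063549] [-8.43588139e-05  6.67097927e-01  7.44970027e-01 -8.59590141e-05]
```

View pics/w10.png

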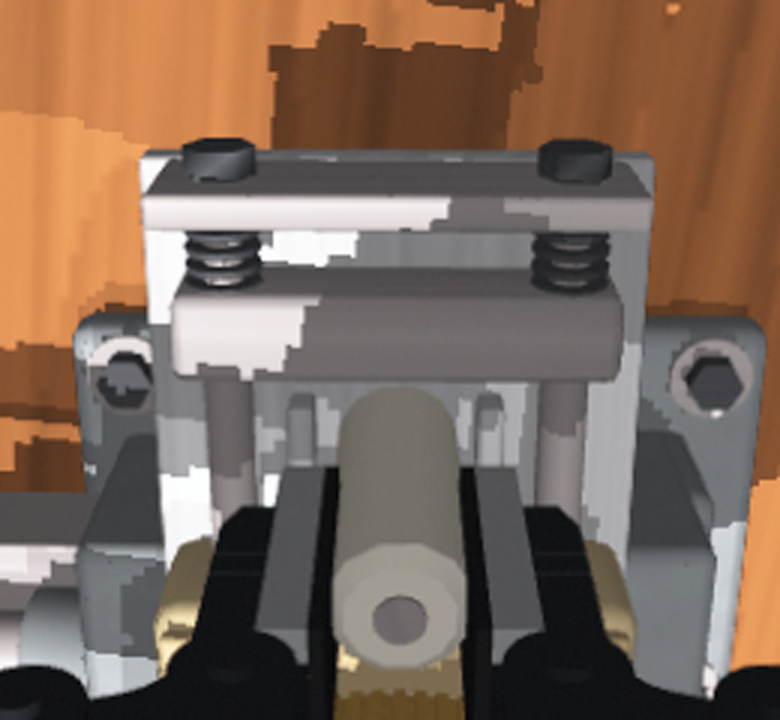

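```bash
python3 -m creep '[[0,[0,0,1.5],[0,0,0]],[0,[0,0,3],[0,0,0]],[0,[0,0,4.5],[0,0,0]],[0,[0,0,4.5],[0,0,0]]]'; python3 look.py w11.png | head -1
```

```text
time_s: 17.25
tcp_pos: [0.6012, 0.0632, 0.1434]
tool_rot: [-0.0, 0.667, 0.745, -0.0]
ft_force: [-0.7, -0.1, -0.8]
width: 0.173
[0.60122498 0.06315844 0.14354248] 0.17687657814384053 [ 0.38524313 -0.42448643  0.02897203] [-1.29799865e-04  6.67106297e-01  7.44962520e-01 -1.26952346e-04]
```

```bash
python3 -m creep '[[0,[0,0,1.5],[0,0,0]],[0,[0,0,3],[0,0,0]],[0,[0,0,4],[0,0,0]],[0,[0,0,4],[0,0,0]]]'; python3 look.py w12.png | head -1
```

```text
time_s: 17.7
tcp_pos: [0.6012, 0.0632, 0.1395]
tool_rot: [-0.0, 0.667, 0.745, -0.0]
ft_force: [-0.4, -0.4, -0.6]
width: 0.174
[0.60125802 0.06317272 0.13962622] 0.17310538297095263 [-0.41692537  0.55360001 -0.57587633] [-7.64079070e-05  6.67095072e-01  7.44972585e-01 -8.24301392e-05]
```

```bash
python3 -m creep '[[0,[0,0,0.8],[0,0,0]],[0,[0,0,1.5],[0,0,0]],[0,[0,0,1.5],[0,0,0]]]'; python3 -m creep '[[0,[0,0,0.7],[0,0,0]],[0,[0,0,0.7],[0,0,0]]]'
```

```text
time_s: 18.05
tcp_pos: [0.6013, 0.0632, 0.1382]
tool_rot: [-0.0, 0.667, 0.745, -0.0]
ft_force: [-0.0, -0.2, 0.3]
width: 0.174
time_s: 18.25
tcp_pos: [0.6013, 0.0632, 0.1375]
tool_rot: [-0.0, 0.667, 0.745, -0.0]
ft_force: [0.1, -0.7, -0.1]
width: 0.171
```

```bash
python3 -m creep '[[0,[0,0,0.7],[0,0,0]],[0,[0,0,0.7],[0,0,0]]]'; python3 -m creep '[[0,[0,0,0.5],[0,0,0]],[0,[0,0,0.5],[0,0,0]]]'; python3 look.py w12.png
```

```text
time_s: 18.45
tcp_pos: [0.6013, 0.0632, 0.1368]
tool_rot: [-0.0, 0.667, 0.745, -0.0]
ft_force: [-0.1, 0.6, 0.3]
width: 0.174
time_s: 18.65
tcp_pos: [0.6013, 0.0632, 0.1367]
tool_rot: [0.0, 0.667, 0.745, 0.0]
ft_force: [-0.7, -0.0, 1.3]
width: 0.176
[0.60133374 0.06316765 0.13672287] 0.17238788714824846 [-1.2607525  -0.02421051  1.36948061] [1.10643878e-04 6.67102824e-01 7.44965639e-01 8.45474765e-05]
floor [319.1 295.5] [387. 436.]
anvilfaceL [269.6 335.4] [239. 556.]
anvilfaceR [368.4 335.2] [535. 556.]
jawfaceL [241.7 291.5] [155. 424.]
jawfaceR [395.8 291.1] [617. 423.]
cheekL [290.2 303. ] [300. 459.]
cheekR [347.9 302.9] [474. 459.]
tool shift to go 1.5771600513159174 -1.56765753887607 bottom z 0.0881228666431611
bottom px crop [398.33838604 446.65825359]
roller pred cols 338.7038159340309 457.9714605238848 rows 398.77016008868185 505.53421180223086 px/mm 7.01574379940317
roller pred cols 322.4727547414709 473.9013011883601 rows 559.6349440601191 687.1412874574986 px/mm 8.907561555699363
jaw rows 410.35259017987073 419.1746532024659
anvil rows 548.3597662711832 568.9410857690764
```

View pics/w12.png

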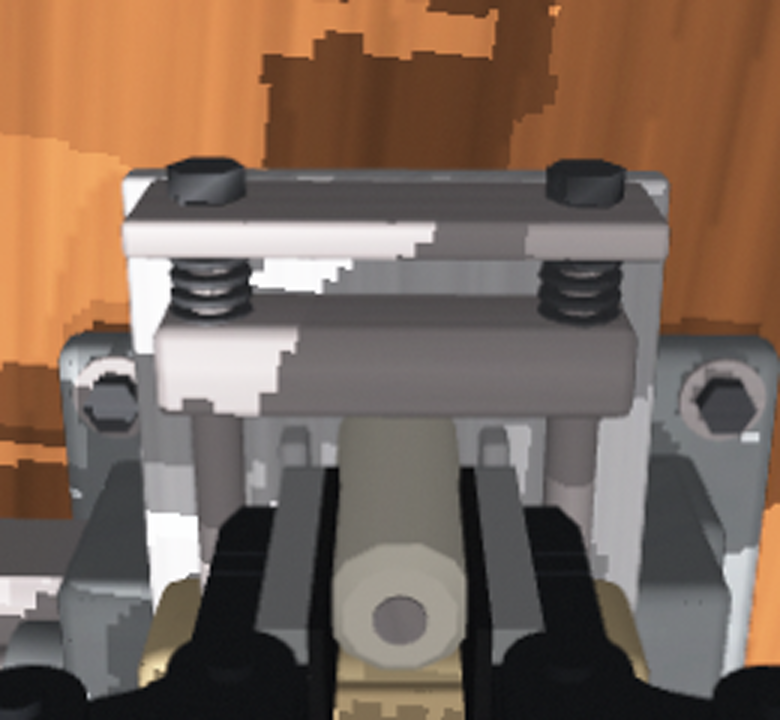

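The roller stands on the floor (bottom at about 0.088, only 1.4 N of contact), centred between the cheeks at (296,450) and (494,450). I release it and back off.

```bash
python3 -m creep '[[25,[0,0,0],[0,0,0]],[40,[0,0,0],[0,0,0]],[40,[0,0,0],[0,0,0]],[40,[0,0,0],[0,0,0]],[40,[0,0,0],[0,0,0]],[40,[0,0,-15],[0,0,0]],[40,[0,0,-40],[0,0,0]],[40,[0,0,-80],[0,0,0]],[40,[0,0,-120],[0,0,0]],[40,[0,0,-130],[0,0,0]],[40,[0,0,-130],[0,0,0]]]'; python3 - <<'E'
from h import *
s=imaging.snapshot("wrist"); crop(s,"w13.png",200,100,480,400,2)
for n in("scene","side"):
    q=imaging.snapshot(n); crop(q,n+"5.png",*((310,240,400,320) if n=="scene" else (310,170,400,250)),7)
E
```

```text
time_s: 19.8
tcp_pos: [0.6021, 0.0632, 0.2706]
tool_rot: [0.002, 0.667, 0.745, 0.002]
ft_force: [-0.2, -0.0, -0.4]
width: 0.472
```

View pics/w13.png

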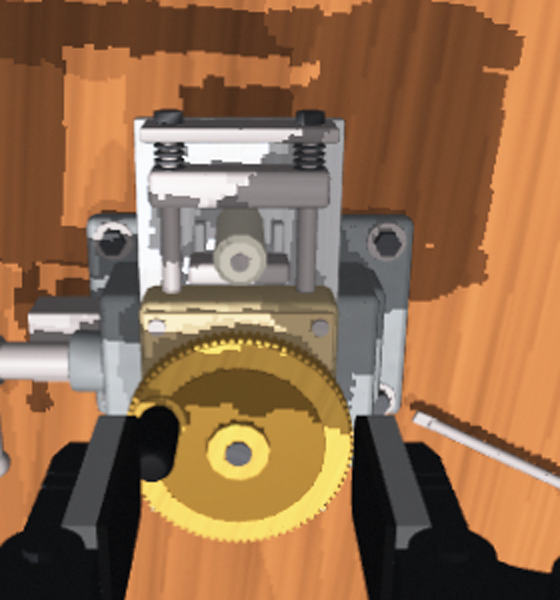

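View pics/side5.png

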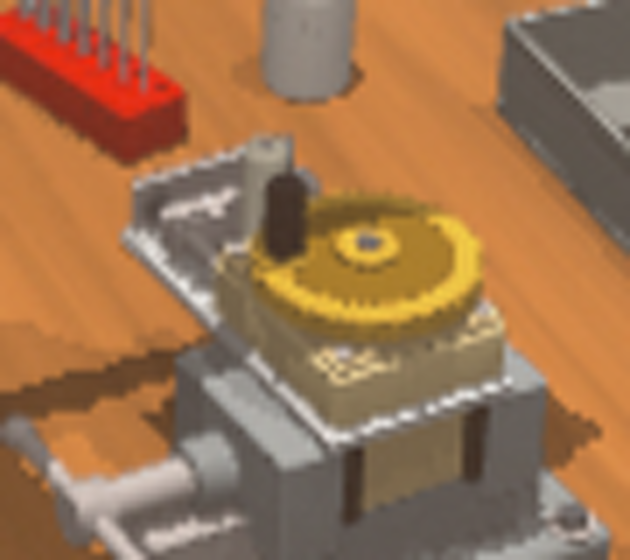

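```bash
python3 - <<'E'
from h import *
s=imaging.snapshot("wrist"); yaw=np.radians(6.5); X=np.array([np.cos(yaw),np.sin(yaw)]);Y=np.array([-X[1],X[0]])
h=onz(s,200+238/2,100+453/2,.133)[:2]; r=onz(s,320,100+260/2,.134)[:2]
print("roller top rel hub in clamp x,y mm",1e3*(r-h)@X,1e3*(r-h)@Y)
st=arm.state();print(st["ft_force"],st["time_s"]); arm.hand_in()
E
```

```text
roller top rel hub in clamp x,y mm 1.0047066132852163 67.5495295645213
[-0.62660775  0.48069938 -0.86222716] 20.0
the job is handed in; nothing more can be done
```

I turned the handwheel clockwise by its knob and stood the plain roller upright in the cradle. I handed the job in at 20.0 s; it reports no verdict.

- **Handwheel:** The resistance peaked at about 9 N at the knob, against the 7 N described. It crossed zero at the crest about 1.43 rad into the turn and again near the seat at about 1.62 rad. I stopped there at 1.64 rad and let go. The pictures then showed the jaw parked open.
- **Roller placing:** It went in with no sideways force beyond sensor noise, and it touched the floor with about 1.4 N when its underside was 88 mm up. I then let go and raised the arm clear.
- **Last checks:** The last wrist picture put the roller's top at x = 1.0 mm and y = 67.5 mm from the wheel's axis in the clamp's axes, against an ideal of 0 and 68. The roller looked upright and the jaw open. The side view also showed it upright.
- **Disagreement:** The camera and the nominal tool position differed by about 2 mm in where the roller sat in the fingers. I went by the camera, and the roller went in freely.
- **Not checked:** I never went near the other parts on the bench, but I did not measure afterwards whether any had moved.

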